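# Set the bend-test fixture to its long span

### The job

Open the bend-test fixture up to its long span: pull the quick-release pin, slide the movable roller support out until its hole meets the far hole underneath, and push the pin back in through both until its shoulder sits fully down on the slide, then let go. The far hole is hidden under the slide and its place is known only roughly, so feel for it with a light touch and do not force the pin; leave everything else on the bench where it is.

Things in the scene. Friction and masses are not known exactly. Their poses are not given: they have to be found in the camera images.
- fixture: bend-test fixture clamped to the bench: dark steel base 330 x 96 mm, two aluminium guide cheeks along it (top strips 52 mm above the bench, 44 mm apart), a fixed roller support at one end (y = -105 mm) and a sliding one (roller tops 105 mm up). Origin: on the bench, under the hole where the pin starts; z up; y along the guide, pointing outwards (the way the slide opens).
- near_hole (a point): upper rim centre of the near hole, in the steel floor under the slide: floor top 34 mm above the bench, flat, 8 mm thick, 14 mm free below it. The far hole (both 11.2 mm wide) is on the same line, 48 to 72 mm further out along the fixture's y, in a floor piece clamped by hand, so its place differs each time; the slide always covers it.
- slide (a joint): travel of the movable roller support along the fixture's +y, in m: 0 = pinned at the near hole as at the start; stops at -0.003 and 0.085. About 4 N of friction; stays where it is left. With its hole over the far hole it reads 0.048 to 0.072.
- slide_hole (a point): upper rim centre of the slide's own pin hole (11.2 mm, straight through the 12 mm thick slide bar); moves with the slide, always 46.5 mm above the bench. The bar is 48 mm wide and reaches 45 mm inwards and 130 mm outwards of this hole; its underside is 0.5 mm above the floor. Its roller block stands 105 mm further out.
- pin: quick-release pin, about 110 g. Origin: on its axis at the underside of the shoulder (20 mm across, 5 mm high); z up to the handle. 12 mm neck, then a T-handle bar 46 mm long (pin's x), 12 mm wide (pin's y), 12 mm high, centred 30 mm above the origin; small fixed button on top, to 41 mm. Fully home the shoulder rests on the slide: origin 46.5 mm above the bench. It can turn in its hole.
- pin_tip (a point): lower end of the pin, 29 mm below its origin. Shank 10 mm across, last 1 mm tapering to 8.8 mm. Two spring balls 6 mm above the tip stand 1.7 mm proud: about 12 N to draw them up into the floor's hole or push them into the slide's hole from above, 2 to 4 N inside a hole. Tip clears the floor when the pin is 17 mm up, leaves the slide 29 mm up. Over 50 N between pin and fixture is forcing it.
- bar_a: loose aluminium test bar 150 x 10 x 6 mm, lying flat in front of the fixture; bystander
- bar_b: a second such test bar; bystander
- caliper: loose caliper, 225 mm long, 13 mm high, lying behind the fixture; bystander
- nose: loose steel loading nose, block 30 x 50 x 22 mm with an upright 20 mm stud, 67 mm high in all, standing behind the fixture; bystander
- tin: round steel tin, 71 mm across, 38 mm high; bystander
- flask: steel drinking flask, 72 mm across, 222 mm high; bystander
- driver: screwdriver lying on the bench; bystander

How it is judged (in metres and radians):
On the way, in this order (a step that is already met when the one before it is completed fails the run):
1. the pin is drawn out of the near hole (at least 17 mm up) (z of pin in the frame of fixture above 0.0633 m), for 0.1 s.
2. the support is slid out past 40 mm (value of joint slide above 0.04 m), for 0.1 s.
At the end, for the whole second after the job is handed in: The slide stands at the far hole (its joint between 0.045 and 0.075 m), and the pin is upright (within 0.1 rad) and at rest, down through slide and floor with its shoulder within 1.7 mm of the slide's top and within 3 mm of the centre of the slide's hole (value of joint slide between 0.045 and 0.075 m and z of pin in the frame of fixture below 0.0482 m and distance between pin and slide_hole below 0.003 m and angle between pin's own z axis and vertical below 0.1 rad and linear speed of pin below 0.01 m/s); the robot touches nothing.
It fails at once if the pin is forced: more than 50 N between pin and fixture (its slide and floor included) (contact force between pin and fixture above 50 N).
It fails at once if a bystander is moved more than 30 mm (distance of any of bar_a, bar_b, caliper, nose, tin, flask, driver from where it was at the start of the episode above 0.03 m).
It also fails if it takes over 67 s, if anything falls off the work surface, if the arm or the gripper's body presses on something with over 40 N, if the wrist force passes 120 N, or if a joint passes its speed limit or range.

### The arm

A 6-joint arm with a two-finger parallel gripper is mounted at the origin on the work surface. World frame = base frame: x ahead of the robot, y to its left, z up, the work surface at z = 0. Lengths are in m, angles in degrees, forces in N, time in s.
With the tool pointing down it reaches from about 0.25 to 0.725 m from the base axis. Payload 9.7 kg.
Tool frame: the origin (TCP) lies at the very end of the fingers, on their centre line; the grasp point (between the pads) lies grasp_offset behind it (grasp_offset is the distance from the TCP to the grasp point, in m); z points along the fingers, y is the line along which they close (so a half turn about z gives the same grasp; the last joint's range is limited). The gripper opens to 85 mm and grips with 20 to 120 N. Pads are 22 mm wide; open, the fingers measure 114 mm over their backs; the gripper's body (76 mm by 85 mm) begins 54 mm behind the grasp point. The pads swing forward as they close: fully open they stand 13 mm farther back than shut.
Start: joints at [-63.255, 4.979, 10.078, 95.1, 0, 90], TCP at [0.248, -0.491, 0.194] pointing down, gripper open.
Joint ranges: [-179.16, 179.16], [-48.56, 103.87], [-65.8, 70.77], [-126.05, 130.52], [-82.76, 87.17], [-180, 180]. Speed limits (degrees/s): [127.2, 127.2, 147.25, 180, 180, 180].

### API

Orientations are given as [roll, pitch, yaw] about the fixed x, y, z axes, in that order (R = Rz(yaw) Ry(pitch) Rx(roll)).
In Python, from workcell import get_obs, camera, calibration, job_done, recognise, cut_out, mark_of, grasp_offset gives the robot as it stands.
- The arm moves only by the tool servo_tool, never from a script. Its argument "moves" is a list of rows, each a list of 3 entries, a list of its own where there are three numbers: the turn, a rotation vector about the tool's x, y, z in degrees, then the shift along the tool's x, y, z in m, then the opening in per cent of the stroke, from 0 (shut) to 100 (fully open). In form: [[[ax, ay, az], [x, y, z], claw], ...]. A call has 1 to 12 rows; each row shifts and turns the commanded pose from where the row before left it, along the tool's axes as they then stand; what a row does not reach is not made up. A row lasts 1/10 s, in which the tool goes at most 50 mm and 8.59 degrees, less where a joint would pass 70% of its speed; a pose out of reach is approached as far as the arm can. A call is refused whole if a number of a shift passes 0.05 or a number of a turn 8.59, either way. A call with a gripper value outside its range is refused whole. The fingers move at their own pace and stop on an object; "force" is the grip in N (left out, the last holds). Time passes only in rows, so rows that do not move let the fingers close. It gives the time, the measured TCP pose, the force, the opening and the grip force at its end, in the units of the state.
- get_obs(): the state, without advancing time (a new reading comes with each control period).
- camera(name): name is "side" or "top"; returns (picture, depth): 480x640x3 uint8, red, green, blue; 480x640 float32, m along the optical axis (not along the pixel's ray), 0 where there is no reading.
- calibration(name): a dict with "camera_matrix" (3x3 intrinsics, pixels), "R" (3x3) and "t" (3): a world point X has camera coordinates R X + t. Camera axes: x right, y down, z forward; pixel columns grow to the right and rows downward; lengths in m; the calibration is good to about 2 mm. A picture is of the moment at which its call begins. calibration takes no time and is no camera call.
- job_done(): hands the job in; it is judged then, once.
Trained networks look in the newest picture that a camera, given by its name, has taken for a name from the list of things; names that differ only in an ending like _2 or _b are one class to them, and where a whole thing is asked for, a point or a joint stands for the part that bears it (a point fixed in the world has none). Each returns a list of dicts, best first, with "score" (0 to 1); they miss things now and then, are a little off and sometimes report something else, mostly with a low value. They report only what shows in the picture. A call takes as long as a camera call.
- recognise(name, camera): "xyz" ([x, y, z] in m, in the coordinates of the camera as it stood for that picture, good to about 4 mm: the middle of the surface that is visible of it).
- cut_out(name, camera): "mask" (480x640 bool, what is visible of it).
- mark_of(name, camera): "xyz" ([x, y, z] in m, in the coordinates of the camera as it stood for that picture, good to about 4 mm: a listed point, or the origin of a listed thing).
The state is a dict: "time": time; "q": joint angles; "qd": joint speeds; "joint_efforts": joint torques, N m; "ee_pos": TCP position; "tcp_rot": TCP orientation; "wrist_force": force on the tool from outside, world axes, zero at the start; "torque": the same for the moment, N m; "opening": finger opening in m; "grasp_force": force on a finger pad.
Only numpy, scipy, OpenCV 4.12 (cv2) and the standard library are available. Lean on these libraries where they do the work, as an engineer would, in place of code of your own. Each camera call takes 0.05 s, during which the arm holds its last target. There are 200 camera calls.

## Working session

There is one attempt and no reset: what is moved stays moved. The work goes in short steps, Python scripts to look and compute and a tool call to move; the robot and the scene stay as the last step left them, time stands still between calls to the robot, and variables do not carry over. Pictures are saved under pics/ and viewed, at most 10 in all, crops included, and the job is handed in when it is done.

Besides the shell and the picture viewer there is one more tool, called after "Request:" in YAML: its name, and indented under it one key for each argument. servo_tool: Moves the arm, as the interface text tells. Its arguments: {"type":"object","properties":{"moves":{"type":"array"},"force":{"type":"number"}},"required":["moves"]}

```bash
mkdir -p pics; cat > h.py <<'E'
import numpy as np, cv2
from workcell import *
def w(name,p):
    c=calibration(name); return np.array(c["R"]).T@(np.array(p)-np.array(c["t"]))
def px(name,X):
    c=calibration(name); v=np.array(c["camera_matrix"])@(np.array(c["R"])@np.array(X)+np.array(c["t"])); return v[:2]/v[2]
def pt(name,u,v,d):
    K=np.array(calibration(name)["camera_matrix"]); return w(name,d*np.linalg.inv(K)@np.array([u,v,1]))
E
python3 - <<'E'
from h import *
ims=[]
for n in ("top","side"):
    im,d=camera(n); np.save(f"d_{n}.npy",d); np.save(f"i_{n}.npy",im); cv2.imwrite(f"pics/{n}0.png",im[...,::-1])
    for t in ("pin","near_hole","slide_hole","fixture","pin_tip"):
        try:
            r=mark_of(t,n); print(n,t,[(round(a["score"],2),w(n,a["xyz"]).round(4)) for a in r[:2]])
        except Exception as e: print(n,t,e)
    c=calibration(n); print(n,"cam at",w(n,[0,0,0]).round(3))
print(get_obs()); print(grasp_offset if not callable(grasp_offset) else grasp_offset())
E
```

```text
top pin [(0.55, array([ 0.5516, -0.0629,  0.0509]))]
top near_hole [(0.9, array([ 0.5499, -0.06  ,  0.0347])), (0.74, array([ 0.5503, -0.0634,  0.0492]))]
top slide_hole [(0.61, array([ 0.5531, -0.0647,  0.05  ])), (0.49, array([ 0.5518, -0.0658,  0.0478]))]
top fixture [(0.9, array([ 0.551 , -0.0694, -0.0009]))]
top pin_tip []
top cam at [ 0.33  -0.012  1.337]
side pin [(0.64, array([ 0.5505, -0.0635,  0.0453]))]
side near_hole [(0.98, array([ 0.5473, -0.063 ,  0.0352]))]
side slide_hole [(0.89, array([ 0.5502, -0.064 ,  0.0456]))]
side fixture [(0.9, array([ 0.5465, -0.0675,  0.0019])), (0.53, array([ 0.5978, -0.2207,  0.0075]))]
side pin_tip [(0.67, array([ 0.545 , -0.067 ,  0.0199]))]
side cam at [0.167 1.146 0.791]
{'time': 0.6, 'q': array([-6.32560133e+01,  4.97780292e+00,  1.00770779e+01,  9.51014308e+01,
       -1.17722665e-03,  9.00005224e+01]), 'qd': array([-0.06020248,  0.00706778,  0.09593339,  0.00656447, -0.05251344,
        0.06357455]), 'joint_efforts': array([ 1.73312546e-03, -5.19823945e+01,  4.64690208e+01,  1.28070220e-03,
       -1.09459774e-05,  3.81539110e-06]), 'ee_pos': array([ 0.24748429, -0.4911428 ,  0.19358449]), 'tcp_rot': array([-1.79997844e+02,  1.17724630e-03,  2.67434643e+01]), 'wrist_force': array([-0.98201104,  0.42697338,  0.0233875 ]), 'torque': array([-0.0357576 , -0.00261467,  0.00372798]), 'grasp_force': 0.0, 'opening': 0.08547906771817149}
0.0187
```

View pics/top0.png

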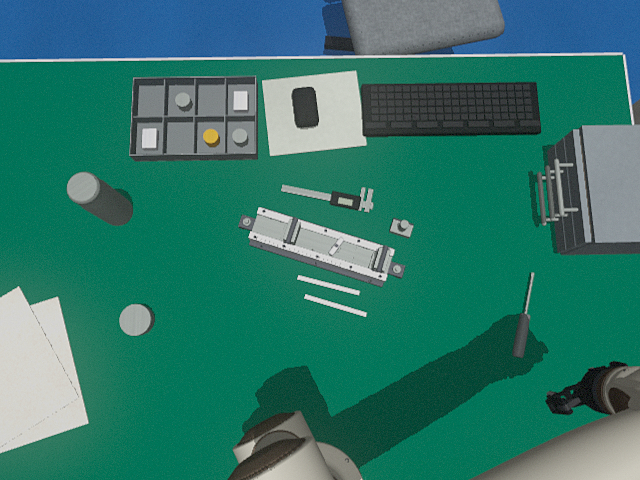

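View pics/side0.png

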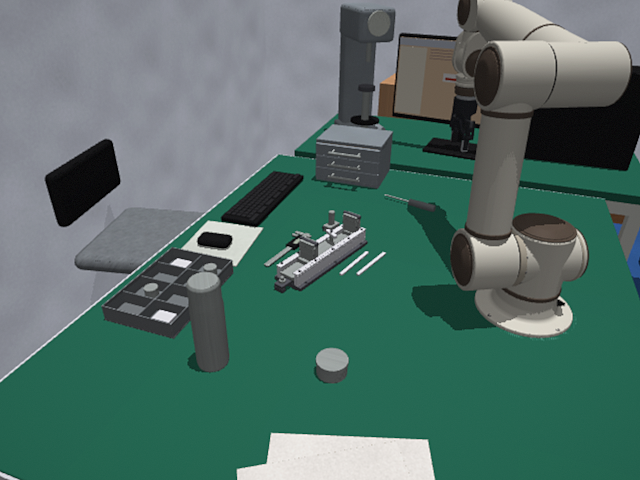

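The top view shows the pin at (336,245), the roller blocks at about (291,230) and (382,260), and free guide to the left. So outwards is probably image left, which is world +y. I'll zoom in and fit the axis.

```bash
python3 - <<'E'
from h import *
it=np.load("i_top.npy");dt=np.load("d_top.npy");is_=np.load("i_side.npy");ds=np.load("d_side.npy")
a=cv2.resize(it[195:295,230:415],None,fx=4,fy=4,interpolation=cv2.INTER_CUBIC)[:,:740]
b=cv2.resize(is_[200:300,265:375],None,fx=4,fy=4,interpolation=cv2.INTER_CUBIC)
cv2.imwrite("pics/ca.png",a[...,::-1]);cv2.imwrite("pics/cb.png",b[...,::-1])
for n,d in(("top",dt),("side",ds)):
    v,u=np.mgrid[0:480,0:640]; c=calibration(n);K=np.array(c["camera_matrix"])
    P=np.stack([(u-K[0,2])/K[0,0]*d,(v-K[1,2])/K[1,1]*d,d],-1)
    W=(P-np.array(c["t"]))@np.array(c["R"])
    np.save(f"W_{n}.npy",W)
    reg=(d>0)&(W[...,0]>.45)&(W[...,0]<.68)&(W[...,1]>-.28)&(W[...,1]<.16)
    s=reg&(abs(W[...,2]-.052)<.0035)
    (cx,cy),(ww,hh),an=cv2.minAreaRect(W[s][:,:2].astype(np.float32)*1000)
    X=W[s][:,:2];m=X.mean(0);U,S,V=np.linalg.svd(X-m);print(n,"strip",s.sum(),(cx,cy),(ww,hh),an,m,np.degrees(np.arctan2(V[0][1],V[0][0])))
    h=reg&(W[...,2]>.066)&(np.linalg.norm(W[...,:2]-[.551,-.063],axis=-1)<.04)
    X=W[h];m=X.mean(0);V=np.linalg.svd(X[:,:2]-m[:2],full_matrices=0)[2];print(n,"handle",h.sum(),m,np.median(X[:,2]),X[:,2].max(),np.degrees(np.arctan2(V[0][1],V[0][0])))
    r=reg&(W[...,2]>.09)
    print(n,"blocks",r.sum(),[W[r&(W[...,1]*sg>(-.063)*sg)].mean(0).round(4) for sg in(1,-1)])
for n in("top","side"):
    for t in("pin","slide","near_hole","slide_hole"):
        r=recognise(t,n) if t in("pin","slide") else mark_of(t,n)
        print(n,t,[(round(q["score"],2),w(n,q["xyz"]).round(4)) for q in r[:2]])
E
```

```text
top strip 1856 (583.6278686523438, -44.11859130859375) (340.0878601074219, 132.76255798339844) 71.34873962402344 [ 0.55649933 -0.03062641] -108.72548631521825
top handle 111 [ 0.54682903 -0.06359139  0.08294403] 0.08277937903873273 0.09295766436738775 141.6053770663972
top blocks 590 [array([0.5803, 0.0349, 0.1021]), array([ 0.5136, -0.1622,  0.1018])]
side strip 745 (588.7326049804688, -41.72418212890625) (337.8452453613281, 149.2438507080078) 72.82424926757812 [ 0.55816452 -0.01631315] 72.3976908860722
side handle 63 [ 0.54670176 -0.05904092  0.08002336] 0.08214212449992817 0.09082562027294229 144.35626654719044
side blocks 273 [array([0.5811, 0.0401, 0.0996]), array([ 0.514 , -0.1557,  0.0995])]
top pin [(0.49, array([ 0.5439, -0.0629,  0.0853])), (0.2, array([ 0.4716, -0.0471,  0.0035]))]
top slide [(0.68, array([ 0.5669, -0.0101,  0.0477]))]
top near_hole [(0.9, array([ 0.5499, -0.06  ,  0.0347])), (0.74, array([ 0.5503, -0.0634,  0.0492]))]
top slide_hole [(0.61, array([ 0.5531, -0.0647,  0.05  ])), (0.49, array([ 0.5518, -0.0658,  0.0478]))]
side pin []
side slide [(0.88, array([0.5749, 0.0431, 0.0637]))]
side near_hole [(0.98, array([ 0.5473, -0.063 ,  0.0352]))]
side slide_hole [(0.89, array([ 0.5502, -0.064 ,  0.0456]))]
```

View pics/ca.png

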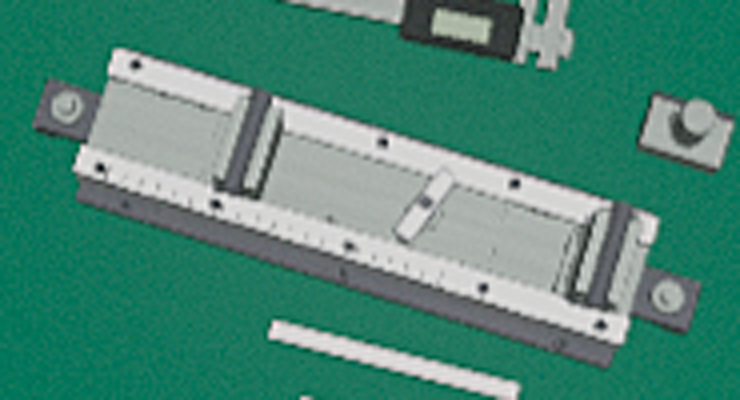

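View pics/cb.png

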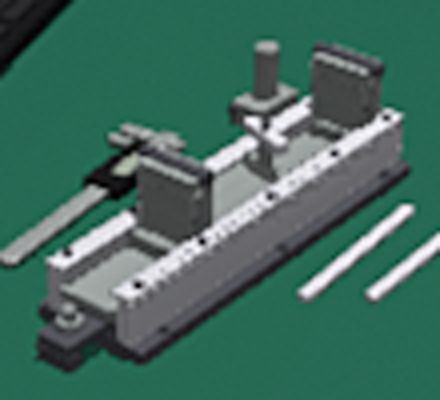

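The crops confirm it: the pin handle is mid-frame in both, the slide's roller block is on the world +y side, and the free guide lies beyond it. The outward direction is about 71.3°, the pin is at about (0.548, -0.063) and the handle axis is at about 142°. Now I'll move over it.

Request:
servo_tool:
  moves:
    - [[0,0,0],[0.038,-0.0206,0],100]
    - [[0,0,0],[0.038,-0.0206,0],100]
    - [[0,0,0],[0.038,-0.0206,0],100]
    - [[0,0,0],[0.038,-0.0206,0],100]
    - [[0,0,0],[0.038,-0.0206,0],100]
    - [[0,0,0],[0.038,-0.0206,0],100]
    - [[0,0,0],[0.038,-0.0206,0],100]
    - [[0,0,0],[0.038,-0.0206,0],100]
    - [[0,0,0],[0.038,-0.0206,0],100]
    - [[0,0,0],[0.038,-0.0206,0],100]
    - [[0,0,0],[0.038,-0.0206,0],100]
    - [[0,0,0],[0.038,-0.0206,0],100]
  force: 20

```text
time: 2.2
ee_pos: [0.5443, -0.0635, 0.1937]
tcp_rot: [180.0, -0.0, 26.8]
wrist_force: [1.2, -0.4, 0.1]
opening: 0.0853
grasp_force: 0.0
```

```bash
python3 -c "
from h import *
o=get_obs();print(o['time'],o['q'].round(1),o['ee_pos'].round(4),o['tcp_rot'].round(2))"
```

```text
2.2 [ -6.7   4.7   9.8  95.1  -0.  146.6] [ 0.5443 -0.0635  0.1937] [ 1.7998e+02 -2.0000e-02  2.6750e+01]
```

Request:
servo_tool:
  moves:
    - [[0,0,-8.5],[0,0,0],100]
    - [[0,0,-8.5],[0,0,0],100]
    - [[0,0,-8.5],[0,0,0],100]
    - [[0,0,-8.5],[0,0,0],100]
    - [[0,0,-8.5],[0,0,0],100]
    - [[0,0,-8.5],[0,0,0],100]
    - [[0,0,-8.5],[0,0,0],100]
    - [[0,0,-8.5],[0,0,0],100]
    - [[0,0,-8.5],[0,0,0],100]
    - [[0,0,-8.5],[0,0,0],100]
    - [[0,0,-8.5],[0,0,0],100]
    - [[0,0,-8.5],[0,0,0],100]

```text
time: 3.4
ee_pos: [0.5435, -0.0652, 0.1936]
tcp_rot: [180.0, 0.0, 129.1]
wrist_force: [-0.4, 0.5, 0.1]
opening: 0.0851
grasp_force: 0.0
```

Request:
servo_tool:
  moves:
    - [[0,0,-8.0],[0,0,0.02],100]
    - [[0,0,-6.0],[0,0,0.02],100]
    - [[0,0,0],[0,0,0],100]
    - [[0,0,0],[0,0,0],100]

```text
time: 3.8
ee_pos: [0.5433, -0.0652, 0.1539]
tcp_rot: [-180.0, -0.0, 142.6]
wrist_force: [-0.6, -0.4, -0.3]
opening: 0.0854
grasp_force: 0.0
```

```bash
python3 - <<'E'
from h import *
o=get_obs();print(o['time'],o['q'].round(1),o['ee_pos'].round(4),o['tcp_rot'].round(2))
im,d=camera("side"); 
e=o['ee_pos'];u,v=px("side",e);u=int(u);v=int(v);print(u,v,px("side",[.548,-.063,.0825]),px("side",[.548,-.063,.0465]))
b=cv2.resize(im[v-60:v+90,u-90:u+90],None,fx=4,fy=4,interpolation=cv2.INTER_CUBIC);cv2.imwrite("pics/s1.png",b[...,::-1])
c=calibration("side");K=np.array(c["camera_matrix"]);print(K[0,0])
E
```

```text
3.8 [-6.8  4.   4.6 90.7 -0.  30.6] [ 0.5433 -0.0652  0.1539] [-1.7999e+02 -2.0000e-02  1.4256e+02]
333 210 [330.71988501 231.91892996] [330.44678623 242.41405214]
490.7635354944693
```

View pics/s1.png

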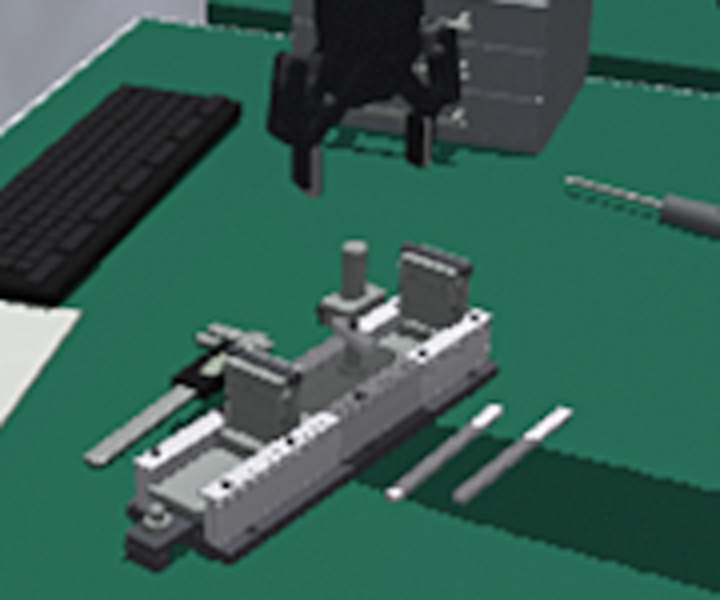

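The gripper stands open above the fixture, and the pin handle shows at crop (350,330), which matches the projected estimate. Now I'll descend and close lightly.

Request:
servo_tool:
  moves:
    - [[0,0,0],[-0.0024,0.0046,0.02],100]
    - [[0,0,0],[0,0,0.03],100]
    - [[0,0,0],[0,0,0.025],100]
    - [[0,0,0],[0,0,0.018],100]
    - [[0,0,0],[0,0,0],50]
    - [[0,0,0],[0,0,0],25]
    - [[0,0,0],[0,0,0],25]
  force: 20

```text
time: 4.55
ee_pos: [0.5492, -0.0631, 0.0626]
tcp_rot: [179.9, 0.1, 142.7]
wrist_force: [0.3, 0.3, -0.5]
opening: 0.0441
grasp_force: 0.0
```

Request:
servo_tool:
  moves:
    - [[0,0,0],[0,0,0],22]
    - [[0,0,0],[0,0,0],18]
    - [[0,0,0],[0,0,0],14]
    - [[0,0,0],[0,0,0],10]
    - [[0,0,0],[0,0,0],6]
    - [[0,0,0],[0,0,0],4]
    - [[0,0,0],[0,0,0],4]
  force: 20

```text
time: 5.25
ee_pos: [0.5482, -0.063, 0.0606]
tcp_rot: [-180.0, -0.0, 142.7]
wrist_force: [-0.6, 0.3, 0.4]
opening: 0.0035
grasp_force: 0.0
```

```bash
python3 - <<'E'
from h import *
o=get_obs();print(o['time'],o['ee_pos'].round(4),o['opening'],o['grasp_force'],o['wrist_force'])
im,d=camera("side"); u,v=330,232
b=cv2.resize(im[v-40:v+30,u-45:u+45],None,fx=8,fy=8,interpolation=cv2.INTER_CUBIC)
im2,d2=camera("top");b2=cv2.resize(im2[205:275,290:380],None,fx=8,fy=8,interpolation=cv2.INTER_CUBIC)
cv2.imwrite("pics/s2.png",b[...,::-1]);cv2.imwrite("pics/t2.png",b2[...,::-1])
print(px("side",[.548,-.063,.0606]))
for n in("side","top"): print(n,[(round(q["score"],2),w(n,q["xyz"]).round(4)) for q in mark_of("pin",n)[:2]])
E
```

```text
5.25 [ 0.5482 -0.063   0.0606] 0.0034596118602918855 0.0 [-0.56289931  0.26736761  0.38637816]
[330.55294184 238.33451682]
side [(0.61, array([ 0.5527, -0.0592,  0.049 ]))]
top []
```

View pics/s2.png

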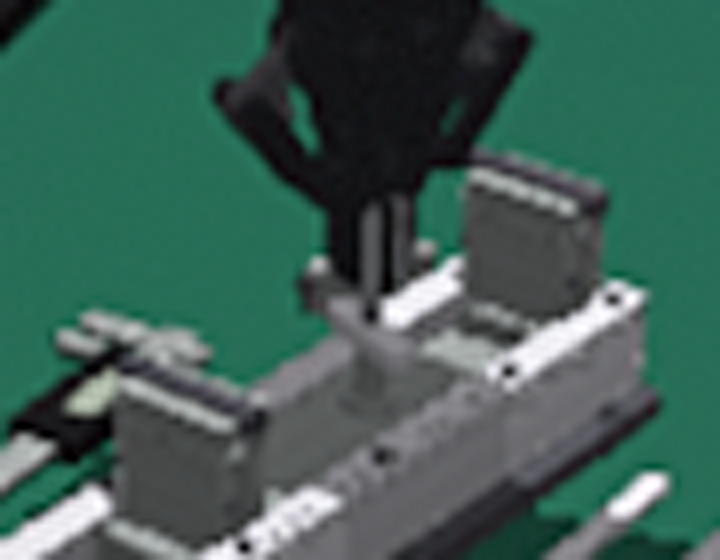

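View pics/t2.png

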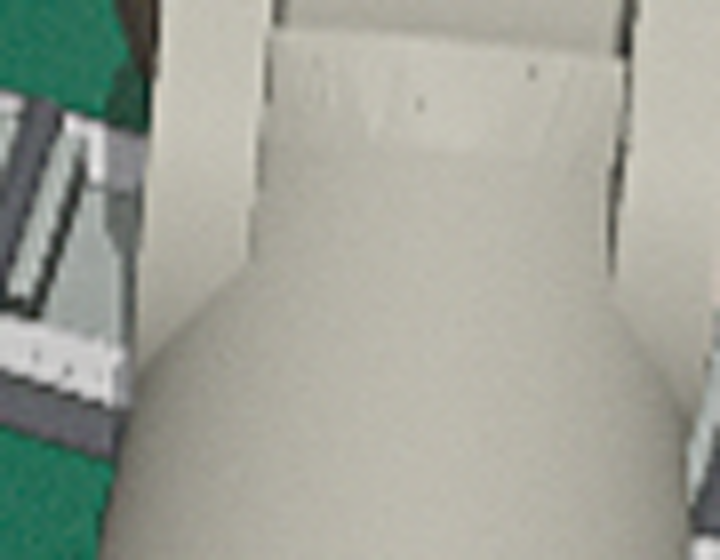

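```bash
python3 - <<'E'
from h import *
for n in("side","top"):
    c=calibration(n);K=np.array(c["camera_matrix"])
    im,d=camera(n);v,u=np.mgrid[0:480,0:640]
    P=np.stack([(u-K[0,2])/K[0,0]*d,(v-K[1,2])/K[1,1]*d,d],-1);W=(P-np.array(c["t"]))@np.array(c["R"])
    g=im.mean(-1)
    s=(d>0)&(np.linalg.norm(W[...,:2]-[.548,-.063],axis=-1)<.04)&(W[...,2]>.06)&(W[...,2]<.1)&(g>60)
    print(n,s.sum())
    for vv,uu in np.argwhere(s): print(uu,vv,(W[vv,uu]*1000).round(0).astype(int).tolist(),int(g[vv,uu]),end="; ")
    print()
E
```

```text
side 68
326 229 [567, -77, 82] 111; 327 229 [563, -72, 85] 122; 328 229 [558, -67, 88] 119; 329 229 [559, -79, 82] 110; 326 230 [564, -68, 83] 123; 327 230 [561, -67, 84] 144; 328 230 [559, -70, 84] 145; 329 230 [556, -72, 83] 128; 330 230 [552, -68, 86] 78; 326 231 [566, -72, 77] 97; 327 231 [560, -65, 82] 120; 328 231 [556, -62, 84] 135; 329 231 [554, -64, 84] 125; 330 231 [548, -55, 90] 68; 326 232 [566, -72, 74] 90; 327 232 [561, -68, 77] 101; 328 232 [556, -63, 80] 114; 329 232 [552, -59, 84] 123; 330 232 [549, -59, 84] 100; 331 232 [546, -61, 84] 76; 332 232 [545, -67, 80] 126; 333 232 [540, -60, 85] 192; 327 233 [560, -65, 76] 99; 328 233 [555, -60, 79] 99; 329 233 [553, -63, 78] 110; 330 233 [548, -55, 83] 119; 331 233 [545, -56, 83] 124; 332 233 [542, -56, 84] 131; 333 233 [539, -56, 84] 139; 334 233 [536, -59, 83] 138; 328 234 [558, -67, 71] 112; 329 234 [553, -61, 76] 99; 330 234 [548, -57, 78] 106; 332 234 [541, -53, 82] 133; 333 234 [537, -52, 83] 137; 334 234 [534, -52, 84] 133; 335 234 [531, -51, 85] 126; 329 235 [551, -57, 75] 103; 330 235 [549, -60, 73] 94; 331 235 [545, -56, 76] 102; 332 235 [540, -52, 79] 114; 333 235 [536, -49, 82] 130; 334 235 [534, -53, 80] 136; 335 235 [530, -49, 83] 134; 336 235 [528, -52, 82] 120; 329 236 [552, -60, 70] 90; 330 236 [547, -54, 74] 76; 331 236 [543, -52, 75] 90; 332 236 [540, -51, 77] 99; 333 236 [536, -48, 79] 112; 334 236 [533, -48, 80] 118; 335 236 [530, -49, 80] 114; 336 236 [529, -55, 76] 106; 329 237 [552, -61, 65] 76; 330 237 [548, -58, 68] 65; 331 237 [545, -59, 68] 75; 332 237 [540, -53, 72] 88; 333 237 [536, -47, 76] 101; 334 237 [532, -45, 78] 106; 335 237 [530, -50, 76] 107; 336 237 [529, -54, 74] 96; 329 238 [550, -55, 65] 77; 330 238 [549, -61, 63] 68; 331 238 [544, -55, 67] 70; 332 238 [543, -61, 64] 73; 329 239 [551, -58, 61] 75; 330 239 [548, -58, 61] 70; 331 239 [545, -58, 62] 71; 
top 0
```

```bash
python3 - <<'E'
from h import *
n="side";c=calibration(n);K=np.array(c["camera_matrix"])
D=[];
for _ in range(4): im,d=camera(n);D.append(d)
d=np.median(D,0);v,u=np.mgrid[0:480,0:640]
P=np.stack([(u-K[0,2])/K[0,0]*d,(v-K[1,2])/K[1,1]*d,d],-1);W=(P-np.array(c["t"]))@np.array(c["R"])*1000
g=im.mean(-1).astype(int)
for vv in range(220,243,2):
    print(vv,[(uu,W[vv,uu].round(0).astype(int).tolist(),g[vv,uu]) for uu in range(324,339)])
E
```

```text
220 [(324, [640, -274, 1], np.int64(85)), (325, [563, -53, 125], np.int64(59)), (326, [560, -52, 126], np.int64(22)), (327, [555, -47, 129], np.int64(19)), (328, [552, -48, 129], np.int64(18)), (329, [550, -51, 128], np.int64(14)), (330, [548, -53, 127], np.int64(66)), (331, [544, -50, 130], np.int64(89)), (332, [541, -52, 129], np.int64(60)), (333, [541, -59, 126], np.int64(12)), (334, [538, -61, 125], np.int64(53)), (335, [536, -62, 125], np.int64(59)), (336, [535, -71, 121], np.int64(33)), (337, [598, -290, 1], np.int64(63)), (338, [595, -291, 1], np.int64(79))]
222 [(324, [634, -258, 2], np.int64(81)), (325, [562, -51, 119], np.int64(57)), (326, [558, -47, 122], np.int64(21)), (327, [555, -48, 122], np.int64(16)), (328, [552, -46, 123], np.int64(19)), (329, [550, -51, 122], np.int64(12)), (330, [546, -47, 124], np.int64(66)), (331, [544, -52, 122], np.int64(89)), (332, [542, -53, 122], np.int64(59)), (333, [540, -58, 120], np.int64(10)), (334, [537, -59, 120], np.int64(70)), (335, [537, -67, 116], np.int64(65)), (336, [535, -71, 114], np.int64(65)), (337, [582, -236, 23], np.int6
[... 5061 characters left out ...]
39, -80, 47], np.int64(92)), (336, [536, -81, 47], np.int64(92)), (337, [533, -81, 48], np.int64(91)), (338, [530, -82, 48], np.int64(90))]
242 [(324, [567, -58, 47], np.int64(91)), (325, [563, -56, 49], np.int64(92)), (326, [561, -60, 47], np.int64(93)), (327, [558, -61, 47], np.int64(79)), (328, [554, -56, 51], np.int64(72)), (329, [550, -55, 52], np.int64(77)), (330, [547, -55, 53], np.int64(81)), (331, [544, -55, 53], np.int64(82)), (332, [541, -57, 53], np.int64(83)), (333, [540, -62, 50], np.int64(79)), (334, [537, -65, 49], np.int64(83)), (335, [535, -68, 48], np.int64(88)), (336, [532, -68, 49], np.int64(89)), (337, [530, -71, 47], np.int64(79)), (338, [524, -61, 54], np.int64(117))]
```

The side depth shows the closed fingertips ending at z ≈ 0.097, just above the handle and its button. The state says TCP z is 0.061, so the whole gripper is about 37 mm higher than reported, while xy agrees. The fingers closed on air without touching anything. I'll open, descend partway and check against the camera.

Request:
servo_tool:
  moves:
    - [[0,0,0],[0,0,0],45]
    - [[0,0,0],[0,0,0],45]
    - [[0,0,0],[0,0,0],45]
    - [[0,0,0],[0,0,0],45]
    - [[0,0,0],[0,0,0],45]
    - [[0,0,0],[0,0,0.01],45]
    - [[0,0,0],[0,0,0.01],45]
    - [[0,0,0],[0,0,0],45]
    - [[0,0,0],[0,0,0],45]
  force: 20

```text
time: 6.65
ee_pos: [0.5477, -0.0629, 0.0399]
tcp_rot: [-180.0, -0.1, 142.7]
wrist_force: [0.5, 0.4, -0.1]
opening: 0.0385
grasp_force: 0.0
```

```bash
python3 - <<'E'
from h import *
o=get_obs();print(o['time'],o['q'],o['ee_pos'].round(4),o['opening'],o['wrist_force'])
im,d=camera("side"); u,v=330,232
b=cv2.resize(im[v-50:v+25,u-50:u+50],None,fx=8,fy=8,interpolation=cv2.INTER_CUBIC)
cv2.imwrite("pics/s3.png",b[...,::-1])
E
```

```text
6.65 [-6.55281678e+00  5.02375230e+00 -6.86869694e+00  7.81792131e+01
  1.79836998e-03  3.06996871e+01] [ 0.5477 -0.0629  0.0399] 0.03848068570632875 [ 0.48877885  0.44574812 -0.06575003]
```

View pics/s3.png

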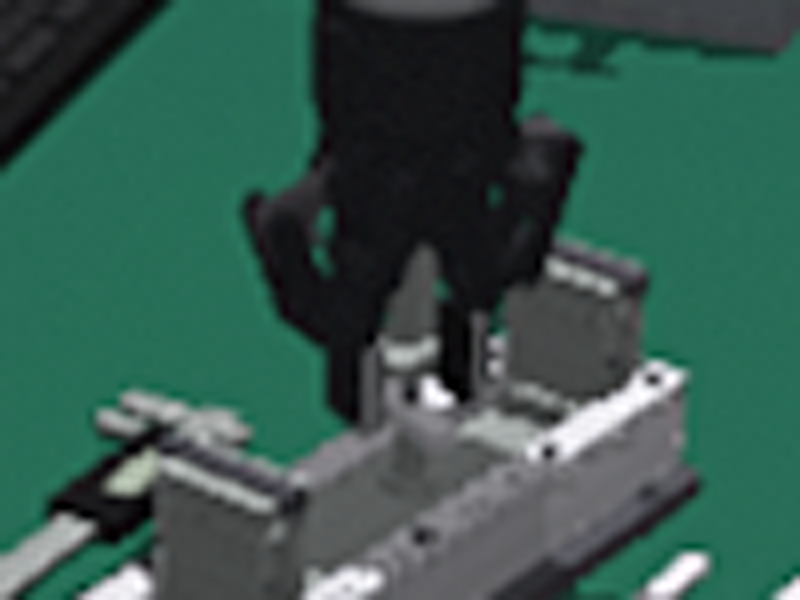

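The open fingers now straddle the handle: the button at crop (410,385) is centred between the pads at about (365,400) and (470,380). The tips are still high, so I'll go down 16 mm more and close.

Request:
servo_tool:
  moves:
    - [[0,0,0],[0,0,0.006],45]
    - [[0,0,0],[0,0,0.006],45]
    - [[0,0,0],[0,0,0.004],45]
    - [[0,0,0],[0,0,0],35]
    - [[0,0,0],[0,0,0],28]
    - [[0,0,0],[0,0,0],22]
    - [[0,0,0],[0,0,0],18]
    - [[0,0,0],[0,0,0],16]
    - [[0,0,0],[0,0,0],14]
    - [[0,0,0],[0,0,0],12]
    - [[0,0,0],[0,0,0],10]
    - [[0,0,0],[0,0,0],8]
  force: 20

```text
time: 7.9
ee_pos: [0.5481, -0.0632, 0.0248]
tcp_rot: [-180.0, 0.0, 142.7]
wrist_force: [-2.7, -3.5, 3.8]
opening: 0.0117
grasp_force: 20.3
```

Request:
servo_tool:
  moves:
    - [[0,0,0],[0,-0.0005,0],5]
    - [[0,0,0],[0,0,0],0]
    - [[0,0,0],[0,0,-0.001],0]
    - [[0,0,0],[0,0,-0.001],0]
    - [[0,0,0],[0,0,-0.001],0]
  force: 45

```text
time: 8.4
ee_pos: [0.5475, -0.0632, 0.0268]
tcp_rot: [-180.0, -0.1, 142.8]
wrist_force: [1.2, -0.7, -9.2]
opening: 0.0107
grasp_force: 45.3
```

Request:
servo_tool:
  moves:
    - [[0,0,0],[0,0,-0.001],0]
    - [[0,0,0],[0,0,-0.002],0]
    - [[0,0,0],[0,0,-0.003],0]
    - [[0,0,0],[0,0,-0.004],0]
    - [[0,0,0],[0,0,-0.004],0]
    - [[0,0,0],[0,0,-0.003],0]
    - [[0,0,0],[0,0,-0.001],0]
    - [[0,0,0],[0,0,0],0]

```text
time: 9.2
ee_pos: [0.5483, -0.0635, 0.0466]
tcp_rot: [180.0, 0.1, 142.7]
wrist_force: [-1.7, -1.3, 1.7]
opening: 0.0108
grasp_force: 46.8
```

```bash
python3 - <<'E'
from h import *
o=get_obs();print(o['time'],o['ee_pos'].round(4),o['tcp_rot'],o['opening'],o['wrist_force'])
im,d=camera("side")
for n in("pin","slide_hole"): print(n,[(round(q["score"],2),w("side",q["xyz"]).round(4)) for q in mark_of(n,"side")[:2]])
E
```

```text
9.2 [ 0.5483 -0.0635  0.0466] [1.79967040e+02 6.80073761e-02 1.42744372e+02] 0.010767137184658056 [-1.70733346 -1.28210136  1.73765083]
pin [(0.6, array([ 0.5541, -0.0625,  0.0697])), (0.53, array([ 0.4649, -0.0504,  0.0023]))]
slide_hole [(0.66, array([ 0.5483, -0.0661,  0.0431])), (0.37, array([ 0.3957, -0.5012, -0.0013]))]
```

Request:
servo_tool:
  moves:
    - [[0,0,0],[0,0,0.002],0]
    - [[0,0,0],[0.00064,0.0019,0],0]
    - [[0,0,0],[0.00127,0.0038,0],0]
    - [[0,0,0],[0.00127,0.0038,0],0]
    - [[0,0,0],[0.00127,0.0038,0],0]
    - [[0,0,0],[0.00127,0.0038,0],0]
    - [[0,0,0],[0.00064,0.0019,0],0]

```text
time: 10.05
ee_pos: [0.5543, -0.044, 0.0433]
tcp_rot: [-180.0, -0.0, 142.8]
wrist_force: [-1.3, -4.4, -2.8]
opening: 0.0109
grasp_force: 46.3
```

Request:
servo_tool:
  moves:
    - [[0,0,0],[0.00127,0.0038,0],0]
    - [[0,0,0],[0.00127,0.0038,0],0]
    - [[0,0,0],[0.00127,0.0038,0],0]
    - [[0,0,0],[0.00127,0.0038,0],0]
    - [[0,0,0],[0.00127,0.0038,0],0]
    - [[0,0,0],[0.00095,0.0029,0],0]
    - [[0,0,0],[0,0,0],0]
    - [[0,0,0],[0,0,0],0]

```text
time: 10.85
ee_pos: [0.562, -0.0221, 0.0437]
tcp_rot: [179.9, -0.0, 142.8]
wrist_force: [-0.5, -1.2, -3.6]
opening: 0.011
grasp_force: 46.1
```

```bash
python3 - <<'E'
from h import *
o=get_obs();print(o['time'],o['ee_pos'].round(4),o['tcp_rot'],o['opening'],o['wrist_force'])
D=[];n="side";c=calibration(n);K=np.array(c["camera_matrix"])
im,d=camera(n);v,u=np.mgrid[0:480,0:640]
P=np.stack([(u-K[0,2])/K[0,0]*d,(v-K[1,2])/K[1,1]*d,d],-1);W=(P-np.array(c["t"]))@np.array(c["R"])
r=(d>0)&(W[...,2]>.09)&(W[...,2]<.115)&(W[...,0]>.54)&(W[...,0]<.65)&(W[...,1]>.02)&(W[...,1]<.16)
print(r.sum(),W[r].mean(0))
E
```

```text
10.85 [ 0.562  -0.0221  0.0437] [ 1.79943381e+02 -5.08681154e-03  1.42772086e+02] 0.011017302008076437 [-0.54593317 -1.22172457 -3.62475767]
155 [0.59562261 0.0827937  0.10013709]
```

Request:
servo_tool:
  moves:
    - [[0,0,0],[0.0008,0.0024,0],0]
    - [[0,0,0],[0,0,0.001],0]
    - [[0,0,0],[0,0,0.0005],0]
    - [[0,0,0],[0,0,0.0005],0]
    - [[0,0,0],[0,0,0],0]

```text
time: 11.4
ee_pos: [0.5626, -0.0202, 0.0416]
tcp_rot: [180.0, 0.0, 142.7]
wrist_force: [-0.6, -2.3, -1.0]
opening: 0.0108
grasp_force: 46.7
```

Request:
servo_tool:
  moves:
    - [[0,0,0],[0,0,0.0004],0]
    - [[0,0,0],[0,0,0.0003],0]
    - [[0,0,0],[0,0,0],0]

```text
time: 11.7
ee_pos: [0.5628, -0.0202, 0.0412]
tcp_rot: [180.0, 0.0, 142.7]
wrist_force: [-2.5, -2.9, 3.5]
opening: 0.0111
grasp_force: 47.1
```

Request:
servo_tool:
  moves:
    - [[0,0,0],[0,0,0.0004],0]
    - [[0,0,0],[0,0,0.0003],0]
    - [[0,0,0],[0,0,0],0]

```text
time: 12.0
ee_pos: [0.5629, -0.0202, 0.0411]
tcp_rot: [180.0, 0.1, 142.7]
wrist_force: [-2.7, -2.4, 7.6]
opening: 0.0113
grasp_force: 47.9
```

Request:
servo_tool:
  moves:
    - [[0,0,0],[0.00016,0.00047,0.0003],0]
    - [[0,0,0],[0.00016,0.00047,0],0]
    - [[0,0,0],[0.00016,0.00047,0],0]
    - [[0,0,0],[0.00016,0.00047,0],0]
    - [[0,0,0],[0.00016,0.00047,0],0]
    - [[0,0,0],[0.00016,0.00047,0],0]

```text
time: 12.6
ee_pos: [0.5635, -0.0188, 0.0411]
tcp_rot: [-179.9, 0.1, 142.7]
wrist_force: [-6.3, -10.8, 11.0]
opening: 0.011
grasp_force: 50.3
```

Request:
servo_tool:
  moves:
    - [[0,0,0],[0.00016,0.00047,-0.0003],0]
    - [[0,0,0],[0.00016,0.00047,0],0]
    - [[0,0,0],[0.00016,0.00047,0],0]
    - [[0,0,0],[0.00016,0.00047,0],0]
    - [[0,0,0],[0,0,0],0]

```text
time: 13.1
ee_pos: [0.5642, -0.0168, 0.0411]
tcp_rot: [-179.9, 0.1, 142.7]
wrist_force: [-3.9, -8.5, 9.2]
opening: 0.0111
grasp_force: 49.7
```

Request:
servo_tool:
  moves:
    - [[0,0,0],[0.00016,0.00047,0],0]
    - [[0,0,0],[0.00016,0.00047,0],0]
    - [[0,0,0],[0.00016,0.00047,0],0]
    - [[0,0,0],[0.00016,0.00047,0],0]
    - [[0,0,0],[0.00016,0.00047,0],0]
    - [[0,0,0],[0.00016,0.00047,0],0]
    - [[0,0,0],[0,0,0],0]

```text
time: 13.8
ee_pos: [0.5651, -0.014, 0.0411]
tcp_rot: [-179.9, 0.1, 142.7]
wrist_force: [-4.9, -8.6, 9.0]
opening: 0.0108
grasp_force: 49.7
```

Request:
servo_tool:
  moves:
    - [[0,0,0],[0.00016,0.00047,0],0]
    - [[0,0,0],[0.00016,0.00047,0],0]
    - [[0,0,0],[0.00016,0.00047,0],0]
    - [[0,0,0],[0.00016,0.00047,0],0]
    - [[0,0,0],[0.00016,0.00047,0],0]
    - [[0,0,0],[0.00016,0.00047,0],0]
    - [[0,0,0],[0,0,0],0]

```text
time: 14.5
ee_pos: [0.5661, -0.0109, 0.041]
tcp_rot: [-179.9, 0.1, 142.7]
wrist_force: [-4.5, -8.4, 7.8]
opening: 0.0107
grasp_force: 49.0
```

Request:
servo_tool:
  moves:
    - [[0,0,0],[0.00016,0.00047,0.0001],0]
    - [[0,0,0],[0.00016,0.00047,0],0]
    - [[0,0,0],[0.00016,0.00047,0],0]
    - [[0,0,0],[0.00016,0.00047,0],0]
    - [[0,0,0],[0.00016,0.00047,0],0]
    - [[0,0,0],[0.00016,0.00047,0],0]
    - [[0,0,0],[0,0,0],0]

```text
time: 15.2
ee_pos: [0.5671, -0.0079, 0.0409]
tcp_rot: [-179.9, 0.1, 142.7]
wrist_force: [-4.3, -6.7, 8.0]
opening: 0.0108
grasp_force: 48.7
```

Request:
servo_tool:
  moves:
    - [[0,0,0],[0.00016,0.00047,0.0001],0]
    - [[0,0,0],[0.00016,0.00047,0],0]
    - [[0,0,0],[0.00016,0.00047,0],0]
    - [[0,0,0],[0.00016,0.00047,0],0]
    - [[0,0,0],[0.00016,0.00047,0],0]
    - [[0,0,0],[0.00016,0.00047,0],0]
    - [[0,0,0],[0,0,0],0]

```text
time: 15.9
ee_pos: [0.568, -0.0042, 0.0399]
tcp_rot: [-180.0, 0.0, 142.7]
wrist_force: [-1.7, -4.4, 2.6]
opening: 0.011
grasp_force: 47.1
```

The pin dropped 1 mm and the down force fell, at a slide of about 62 mm, so that is the hole. I'll push down gently.

Request:
servo_tool:
  moves:
    - [[0,0,0],[0,0,0.0005],0]
    - [[0,0,0],[0,0,0.0005],0]
    - [[0,0,0],[0,0,0.0005],0]
    - [[0,0,0],[0,0,0],0]

```text
time: 16.3
ee_pos: [0.5679, -0.0042, 0.0384]
tcp_rot: [-180.0, 0.0, 142.7]
wrist_force: [-1.3, -4.7, 2.4]
opening: 0.0111
grasp_force: 47.2
```

Request:
servo_tool:
  moves:
    - [[0,0,0],[0,0,0.001],0]
    - [[0,0,0],[0,0,0.001],0]
    - [[0,0,0],[0,0,0.001],0]
    - [[0,0,0],[0,0,0.001],0]
    - [[0,0,0],[0,0,0],0]

```text
time: 16.8
ee_pos: [0.5678, -0.0043, 0.0342]
tcp_rot: [-180.0, -0.0, 142.7]
wrist_force: [-2.0, -5.6, -0.2]
opening: 0.0108
grasp_force: 46.9
```

Request:
servo_tool:
  moves:
    - [[0,0,0],[0,0,0.001],0]
    - [[0,0,0],[0,0,0.001],0]
    - [[0,0,0],[0,0,0.001],0]
    - [[0,0,0],[0,0,0],0]

```text
time: 17.2
ee_pos: [0.5677, -0.0043, 0.0311]
tcp_rot: [-180.0, -0.0, 142.7]
wrist_force: [-0.8, -6.2, 1.7]
opening: 0.0109
grasp_force: 46.8
```

Request:
servo_tool:
  moves:
    - [[0,0,0],[-0.0001,-0.0003,0.001],0]
    - [[0,0,0],[-0.0001,-0.0003,0.001],0]
    - [[0,0,0],[0,0,0.001],0]
    - [[0,0,0],[0,0,0.001],0]
    - [[0,0,0],[0,0,0],0]

```text
time: 17.7
ee_pos: [0.5675, -0.0046, 0.0266]
tcp_rot: [-180.0, -0.0, 142.7]
wrist_force: [2.0, -3.5, -5.4]
opening: 0.0113
grasp_force: 45.9
```

Request:
servo_tool:
  moves:
    - [[0,0,0],[0,0,0.001],0]
    - [[0,0,0],[0,0,0.001],0]
    - [[0,0,0],[0,0,0],0]

```text
time: 18.0
ee_pos: [0.5677, -0.0047, 0.0255]
tcp_rot: [180.0, -0.0, 142.7]
wrist_force: [-1.0, -3.0, -0.2]
opening: 0.0108
grasp_force: 46.6
```

Request:
servo_tool:
  moves:
    - [[0,0,0],[0,0,0.0007],0]
    - [[0,0,0],[0,0,0.0007],0]
    - [[0,0,0],[0,0,0.0005],0]
    - [[0,0,0],[0,0,0],0]

```text
time: 18.4
ee_pos: [0.5679, -0.0048, 0.0248]
tcp_rot: [180.0, 0.0, 142.7]
wrist_force: [-4.6, -3.8, 9.9]
opening: 0.0111
grasp_force: 47.9
```

The pin stopped firm at the original seated height. I'll release, retreat and check.

Request:
servo_tool:
  moves:
    - [[0,0,0],[0,0,-0.0005],0]
    - [[0,0,0],[0,0,0],20]
    - [[0,0,0],[0,0,0],35]
    - [[0,0,0],[0,0,0],45]
    - [[0,0,0],[0,0,0],45]
    - [[0,0,0],[0,0,0],45]
    - [[0,0,0],[0,0,-0.005],45]
    - [[0,0,0],[0,0,-0.02],45]
    - [[0,0,0],[0,0,-0.04],45]
    - [[0,0,0],[0,0,-0.04],45]
    - [[0,0,0],[0,0,-0.03],45]
    - [[0,0,0],[0,0,0],45]

```text
time: 19.6
ee_pos: [0.5696, -0.0047, 0.1644]
tcp_rot: [179.7, 0.3, 142.7]
wrist_force: [0.3, -0.3, 0.1]
opening: 0.0385
grasp_force: 0.0
```

```bash
python3 - <<'E'
from h import *
o=get_obs();print(o['time'],o['ee_pos'].round(4),o['opening'],o['wrist_force'])
n="side";c=calibration(n);K=np.array(c["camera_matrix"])
D=[]
for _ in range(5): im,d=camera(n);D.append(d)
d=np.median(D,0);v,u=np.mgrid[0:480,0:640]
P=np.stack([(u-K[0,2])/K[0,0]*d,(v-K[1,2])/K[1,1]*d,d],-1);W=(P-np.array(c["t"]))@np.array(c["R"])
h=(d>0)&(W[...,2]>.066)&(W[...,2]<.12)&(np.linalg.norm(W[...,:2]-[.568,-.0048],axis=-1)<.04)
print(h.sum(),W[h].mean(0),np.median(W[h][:,2]),W[h][:,2].max())
for t in("pin","slide_hole"): print(t,[(round(q["score"],2),w(n,q["xyz"]).round(4)) for q in mark_of(t,n)[:2]])
u,v=px(n,[.568,-.005,.07]).astype(int)
b=cv2.resize(im[v-45:v+30,u-50:u+50],None,fx=8,fy=8,interpolation=cv2.INTER_CUBIC);cv2.imwrite("pics/s4.png",b[...,::-1])
E
```

```text
19.6 [ 0.5696 -0.0047  0.1644] 0.03848070825786307 [ 0.25265608 -0.34038182  0.05851062]
68 [ 5.67319725e-01 -5.58845574e-04  8.02071314e-02] 0.08164078777536239 0.08782335760657367
pin [(0.46, array([ 0.5692, -0.0052,  0.0487]))]
slide_hole [(0.74, array([ 0.5694, -0.004 ,  0.0467]))]
```

View pics/s4.png

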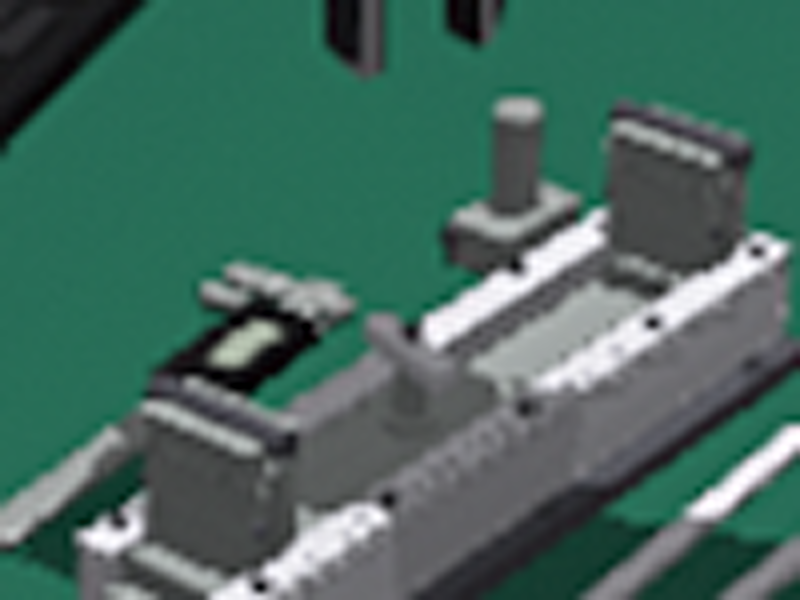

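The pin stands upright at crop (410,370), seated at the same height as at the start (handle top 0.082). The slide is out about 62 mm, and the gripper is clear.

```bash
python3 -c "
from workcell import *
print(job_done())"
```

```text
the job is handed in; nothing more can be done
None
```

The fixture is at its long span: the slide is out about 62 mm, the pin is seated through both holes and released, nothing on the bench was touched except pin and slide, and the job is handed in at about 20 s (no verdict shown).

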